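Put away ring pots and present the heavier one at the scale

ROBOT

A 6-joint arm with a two-finger parallel gripper is mounted at the origin on the work surface. World frame = base frame: x ahead of the robot, y to its left, z up, the work surface at z = 0. Lengths are in m, angles in rad, forces in N, time in s.
With the tool pointing down it reaches from about 0.3 to 0.875 m from the base axis. Payload 6.4 kg.
Tool frame: the origin (TCP) lies at the very end of the fingers, on their centre line; the grasp point (between the pads) lies 19 mm behind it; z points along the fingers, y is the line along which they close (so a half turn about z gives the same grasp; the last joint's range is limited). The gripper opens to 85 mm and grips with 20 to 120 N. Pads are 22 mm wide; open, the fingers measure 114 mm over their backs; the gripper's body (76 mm by 85 mm) begins 54 mm behind the grasp point. The pads swing forward as they close: fully open they stand 13 mm farther back than shut.
Start: joints at [0.963, 0.181, 1.607, -0, 1.354, -0.206], TCP at [0.225, 0.529, 0.231] pointing down, gripper open.
Joint ranges: [-2.99, 2.99], [-0.89, 2.07], [0.3, 2.58], [-1.14, 4.28], [0, 2.63], [-3.12, 3.12]. Speed limits (rad/s): [2.57, 2.57, 3.01, 3.14, 3.14, 3.14].

INTERFACE

Orientations are given as a unit quaternion [w, x, y, z].
In Python, from bench import ctrl, camera, calibration, order, outline_of gives the robot as it stands.
- The arm moves only by the tool move_arm, never from a script. Its argument "series" is a list that holds one entry, the list of rows, each a list of 5 numbers: the opening, from 0 (shut) to 1 (fully open), then the shift along the tool's x, y, z in mm, then the turn about the tool's z in rad. A call has exactly 10 rows; each row is the pose to reach, as a shift and turn from the pose commanded when the call began, along the tool's axes at that moment; what a row does not reach only later rows make up. A row lasts 1/12 s, in which the tool goes at most 41.7 mm and 7.16 degrees, less where a joint would pass 70% of its speed; a pose out of reach is approached as far as the arm can. A call with a gripper value outside its range is refused whole. The fingers move at their own pace and stop on an object; the grip force is fixed at half the most. Time passes only in rows, so rows that repeat a pose let the fingers close, or fill a call up. It gives the time, the measured TCP pose, the force, the opening and the grip force at its end, in the units of the state.
- ctrl.get_obs(): the state, without advancing time (a new reading comes with each control period).
- camera(name): name is "scene" or "top" or "wrist"; returns (picture, depth): 384x512x3 uint8, blue, green, red; 384x512 float32, m along the optical axis (not along the pixel's ray), 0 where there is no reading.
- calibration(name): a dict with "intrinsics" (3x3 intrinsics, pixels), "rvec" (rotation vector, rad) and "tvec" (3), from world to camera coordinates, as OpenCV has them. Camera axes: x right, y down, z forward; pixel columns grow to the right and rows downward; lengths in m; the calibration is good to about 2 mm. A picture is of the moment at which its call begins: read the wrist's pose just before it. calibration takes no time and is no camera call; for the wrist camera it gives the pose at the moment of the call.
- order.hand_in(): hands the job in; it is judged then, once.
Trained networks look in the newest picture that a camera, given by its name, has taken for a name from the list of things; names that differ only in an ending like _2 or _b are one class to them, and where a whole thing is asked for, a point or a joint stands for the part that bears it (a point fixed in the world has none). Each returns a list of dicts, best first, with "conf" (0 to 1); they miss things now and then, are a little off and sometimes report something else, mostly with a low value. They report only what shows in the picture. A call takes as long as a camera call. They do not tell look-alikes from the thing itself.
- outline_of(target, camera): "region" (384x512 bool, what is visible of it) and "bbox" ([centre column, centre row, width, height] in pixels, round what is visible of it).
The state is a dict: "time_s": time; "q": joint angles; "dq": joint speeds; "joint_efforts": joint torques, N m; "eef_pos": TCP position; "eef_rot": TCP orientation; "wrist_force": force on the tool from outside, world axes, zero at the start; "torque": the same for the moment, N m; "opening": opening from 0.0 (shut) to 1.0 (fully open); "grasp_force": force on a finger pad.
Only numpy, scipy, OpenCV 4.12 (cv2) and the standard library are available. Lean on these libraries where they do the work, as an engineer would, in place of code of your own. Each camera call takes 0.05 s, during which the arm holds its last target. There are 200 camera calls.

TASK

Three closed pots of bird rings stand loose on the ringing desk: first put the short one in the empty hole of the row of short pots, then lift the two tall ones well clear of the desk one after the other, before putting either away, to feel which is heavier. Put the lighter tall pot, never the heavier, in the empty hole of the row of tall pots, and finish while still holding the heavier one upright and still, a few centimetres clear above the middle of the scale's pan. Keep the pots from tipping over and leave the notebook, mouse and pliers alone.

Things in the scene. Friction and masses are not known exactly. Their poses are not given: they have to be found in the camera images.
- short_pot: the loose short pot: cylinder 44 mm in diameter, 55 mm high, black plastic with a grey snap lid of the same diameter, smooth straight side. Starts upright on the desk. Origin at the centre of its underside, z up along its axis. Weighs 45 to 80 g.
- tall_pot_1: one of the two loose tall pots: cylinder 44 mm in diameter, 85 mm high, black plastic with a grey snap lid of the same diameter, smooth straight side. Starts upright on the desk. Origin at the centre of its underside, z up along its axis. One tall pot (aluminium rings) weighs 70 to 120 g and the other (steel rings) 300 to 400 g; nothing shows which is which, contents have 1 to 3 mm of play.
- tall_pot_2: the other loose tall pot: cylinder 44 mm in diameter, 85 mm high, black plastic with a grey snap lid of the same diameter, smooth straight side. Starts upright on the desk. Origin at the centre of its underside, z up along its axis. It looks exactly like the first; one weighs 70 to 120 g, the other 300 to 400 g.
- rack_tall: fixed light-wood rack, 70 x 225 x 16 mm, lying flat on the desk, holding a row of tall pots along its y axis: two tall pots of the same kind (85 mm high, fixed, centred at y = 0 and y = +75 mm of the rack) and one empty round hole at y = -75 mm. Origin at the centre of its underside; yaw within 0.15 rad of the world axes.
- rack_tall_hole0 (a point): centre of the mouth of the empty hole in the tall row, level with the rack's top (16 mm above the desk), z up. The hole is 51 mm in diameter and 10 mm deep with a flat floor, so a seated pot's underside is 10 mm below this point.
- rack_short: fixed light-wood rack, 70 x 225 x 16 mm, lying flat on the desk, holding a row of short pots along its y axis: two short pots of the same kind (55 mm high, fixed, centred at y = 0 and y = +75 mm of the rack) and one empty round hole at y = -75 mm. Origin at the centre of its underside; yaw within 0.15 rad of the world axes.
- rack_short_hole0 (a point): centre of the mouth of the empty hole in the short row, level with the rack's top (16 mm above the desk), z up. The hole is 51 mm in diameter and 10 mm deep with a flat floor, so a seated pot's underside is 10 mm below this point.
- scale_pan (a point): centre of the top of the round pan (112 mm in diameter) of the fixed black desk scale, 32 mm above the desk. The scale's body is 124 mm in diameter, with a low control pod, 18 mm high, reaching 105 mm from the centre on its +x side.
- notebook: bystander: closed black notebook lying flat, 105 x 150 x 14 mm, origin at the centre of its underside.
- mouse: bystander: black computer mouse, 100 x 58 x 30 mm, long along its x, origin at the centre of its underside.
- pliers: bystander: pliers with red handles lying flat, about 170 mm long along their x and 12 mm high, handles to -x, origin under the pivot.
Mind the look-alikes: they are no part of the job. Leave any green or purple look-alike of the short_pot alone.

How it is judged:
By the outcome, as a careful person would: the job done as asked, in the order asked, and still so for the second after the job is handed in, while the arm keeps its last pose, push and grip.
It also fails if it takes over 72 s, if anything falls off the work surface, if the arm or the gripper's body presses on something with over 40 N, if the wrist force passes 120 N, or if a joint passes its speed limit or range.

## Working session

There is one attempt and no reset: what is moved stays moved. The work goes in short steps, Python scripts to look and compute and a tool call to move; the robot and the scene stay as the last step left them, time stands still between calls to the robot, and variables do not carry over. Pictures are saved under pics/ and viewed, at most 10 in all, crops included, and the job is handed in when it is done.

Besides the shell and the picture viewer there is one more tool, called by a JSON object that holds its "fn" and its "kwargs". move_arm: Moves the arm, as the interface text tells. Its arguments: {"type":"object","properties":{"series":{"type":"array","items":{"type":"array","items":{"type":"array","items":{"type":"number"}}}}},"required":["series"]}

```bash
mkdir -p pics; cat > h.py <<'E'
import numpy as np,cv2
from bench import ctrl,camera,calibration,order,outline_of
def cal(n):
    c=calibration(n);R=cv2.Rodrigues(np.array(c["rvec"],float))[0];return np.array(c["intrinsics"]),R,np.array(c["tvec"],float).ravel()
def cloud(n,d):
    K,R,t=cal(n);v,u=np.mgrid[:384,:512]
    p=np.stack([(u-K[0,2])/K[0,0]*d,(v-K[1,2])/K[1,1]*d,d],-1)
    return (p-t)@R
E
python3 - <<'E'
from h import *
ims=[]
for n in["scene","top"]:
    im,d=camera(n);np.save(n+"_d.npy",d);cv2.imwrite(n+".png",im)
    ims.append(im);P=cloud(n,d)
    for t in["short_pot","tall_pot_1","rack_tall","rack_short","scale_pan","rack_tall_hole0","rack_short_hole0","notebook","mouse","pliers"]:
        for o in outline_of(t,n)[:6]:
            m=o["region"]&(d>0);q=P[m]
            if len(q)<5: continue
            zt=np.percentile(q[:,2],95);top=q[q[:,2]>zt-.006]
            print(n,t,round(o["conf"],2),np.round(o["bbox"]),"topz",zt.round(3),"topmid",((top.max(0)+top.min(0))/2).round(3)[:2],np.median(im[m],0))
cv2.imwrite("pics/a.png",ims[0]);cv2.imwrite("pics/b.png",cv2.resize(ims[1],(800,600)))
print(ctrl.get_obs())
E
```

```text
scene short_pot 0.91 [237. 223.  19.  24.] topz 0.055 topmid [ 0.616 -0.126] [102.  57.  86.]
scene short_pot 0.91 [264. 223.  18.  25.] topz 0.055 topmid [ 0.669 -0.069] [100.  42.  80.]
scene short_pot 0.7 [202. 229.  10.  27.] topz 0.055 topmid [ 0.571 -0.208] [78.  81.5 80.5]
scene short_pot 0.66 [163. 208.  14.  20.] topz 0.055 topmid [ 0.443 -0.247] [46. 94. 31.]
scene tall_pot_1 0.76 [150. 228.  19.  34.] topz 0.085 topmid [ 0.489 -0.323] [40. 43. 43.]
scene rack_tall 0.7 [302. 143.  65.  46.] topz 0.089 topmid [0.476 0.329] [ 76.  99. 118.]
scene rack_short 0.85 [338. 170.  58.  44.] topz 0.059 topmid [0.618 0.324] [ 81. 108. 128.]
scene rack_short 0.17 [202. 228.  11.  20.] topz 0.055 topmid [ 0.572 -0.209] [77.5 80.  80. ]
scene scale_pan 0.64 [255. 196.  53.  36.] topz 0.032 topmid [0.513 0.003] [64. 65. 63.]
scene scale_pan 0.34 [150. 229.  19.  33.] topz 0.085 topmid [ 0.488 -0.322] [43. 45. 44.]
scene rack_tall_hole0 0.65 [303. 144.  64.  49.] topz 0.089 topmid [0.476 0.329] [ 76.  99. 118.]
scene rack_short_hole0 0.65 [336. 170.  58.  38.] topz 0.059 topmid [0.618 0.32
[... 2262 characters left out ...]
4.  57. 141.]
{'time_s': 1.1, 'q': array([ 9.62665017e-01,  1.80780566e-01,  1.60700916e+00, -1.17312639e-07,
        1.35380404e+00, -2.06322533e-01]), 'dq': array([-0.00052861,  0.00105586,  0.00053144, -0.0003213 ,  0.00148632,
       -0.00126264]), 'joint_efforts': array([ 1.93562223e-04, -4.44863105e+01, -3.51679337e+01, -3.99984447e-04,
        9.06552159e-04,  4.60720315e-06]), 'eef_pos': array([0.22487464, 0.5292141 , 0.23129496]), 'eef_rot': array([-1.67966004e-07,  1.99555598e-01,  9.79886505e-01, -5.34031584e-07]), 'wrist_force': array([-0.85715588, -0.45564083, -0.90505951]), 'torque': array([0.03739233, 0.02855464, 0.00176073]), 'grasp_force': 0.0, 'opening': 1.0016245765666594}
```

View pics/b.png

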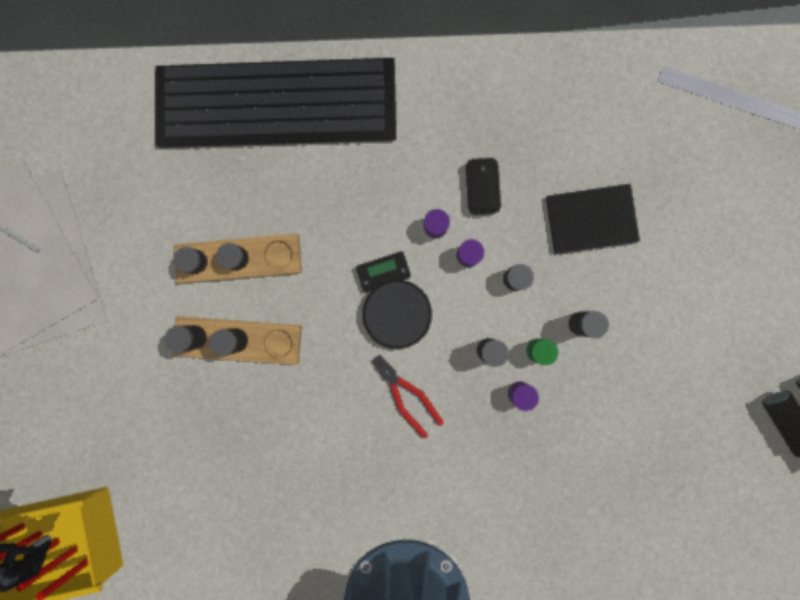

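View pics/a.png

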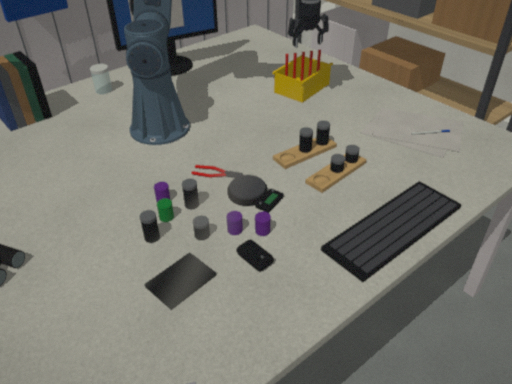

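The grey-lidded candidates in the top picture are short at (331,176), tall at (375,205) and tall at (315,228). Purple pots at (302,160), (279,141) and (335,255) and the green one at (347,226) are look-alikes. So the short pot is the grey-lidded one at (331,176), which is (202,229) in the scene view. I'll confirm it in a crop and locate the holes.

```bash
python3 - <<'E'
from h import *
for n in["scene","top"]:
    im=cv2.imread(n+".png");d=np.load(n+"_d.npy");P=cloud(n,d)
    hsv=cv2.cvtColor(im,cv2.COLOR_BGR2HSV)
    # fixed rack: wood pixels -> plane rectangle
    for nm,cx in[("tall",.474),("short",.616)]:
        m=(hsv[...,1]>75)&(hsv[...,0]>8)&(hsv[...,0]<25)&(P[...,2]>.009)&(P[...,2]<.025)&(abs(P[...,0]-cx)<.07)&(P[...,1]>.1)&(P[...,1]<.5)
        q=P[m];r=cv2.minAreaRect((q[:,:2]*1000).astype(np.float32));b=cv2.boxPoints(r)
        a=b[1]-b[0];c=b[2]-b[1];L=a if np.linalg.norm(a)>np.linalg.norm(c) else c
        L=L*np.sign(L[1])/np.linalg.norm(L)
        print(n,nm,np.round(r[0]),np.round(r[1]),"dir",L.round(3),"hole",(np.array(r[0])-75*L).round(1),m.sum())
    # lids
    for nm,x,y,z in[("short",.57,-.208,.055),("t1",.487,-.321,.085),("t2",.442,-.156,.085),("ft0",.47,.30,.095),("ft1",.47,.37,.095),("fs0",.61,.29,.065),("fs1",.61,.36,.065)]:
        m=(abs(P[...,2]-z)<.007)&(np.hypot(P[...,0]-x,P[...,1]-y)<.04);q=P[m]
        if len(q)>9:
            (c,rad)=cv2.minEnclosingCircle((q[:,:2]*1000).astype(np.float32));print(n,nm,np.round(c,1),round(rad,1),q[:,2].mean().round(3),len(q),(q[:,:2].mean(0)*1000).round(1))
    m=(abs(P[...,2]-.033)<.005)&(np.hypot(P[...,0]-.511,P[...,1]-.004)<.075);c,rad=cv2.minEnclosingCircle((P[m][:,:2]*1000).astype(np.float32));print(n,"pan",np.round(c),rad)
im=cv2.imread("scene.png")[165:255,130:280];cv2.imwrite("pics/c.png",cv2.resize(im,None,fx=5,fy=5,interpolation=cv2.INTER_CUBIC))
K,R,t=cal("wrist");print(K,(-R.T@t),R)
E
```

```text
scene tall [471. 292.] [231.  79.] dir [0.094 0.996] hole [464.  217.5] 529
scene short [621. 290.] [ 76. 229.] dir [-0.042  0.999] hole [624.7 214.8] 576
scene short [ 571.3 -209. ] 23.2 0.053 157 [ 571.8 -209.8]
scene t1 [ 488.8 -322.3] 23.3 0.083 160 [ 489.7 -322.8]
scene t2 [ 446.  -157.1] 24.0 0.083 131 [ 446.1 -158.5]
scene ft0 [474.6 289.4] 22.9 0.09 59 [475.8 290. ]
scene ft1 [481.  365.1] 23.2 0.09 49 [479.5 365.7]
scene fs0 [620.8 287.8] 23.1 0.06 59 [619.5 289.9]
scene fs1 [617.2 362.4] 23.9 0.06 51 [616.4 361.6]
scene pan [513.   4.] 58.288814544677734
top tall [470. 295.] [227.  70.] dir [0.095 0.995] hole [463.  220.5] 1113
top short [617. 292.] [ 70. 226.] dir [-0.064  0.998] hole [622.  217.3] 1200
top short [ 569.1 -207. ] 22.2 0.055 224 [ 569.1 -206.6]
top t1 [ 486.5 -319.7] 22.8 0.085 249 [ 486.7 -319.7]
top t2 [ 443.1 -155.7] 22.3 0.085 239 [ 442.6 -155.7]
top ft0 [470.1 294.2] 22.5 0.091 230 [470.1 293.8]
top ft1 [477.5 368.2] 22.6 0.091 226 [477.  368.2]
top fs0 [616.7 291.9] 22.5 0.061 204 [617.  291.2]
top fs1 [612.6 366.8] 22.9 0.062 204 [612.4 366.5]
top pan [510.   6.] 55.81101608276367
[[314.41789834   0.         257.66362571]
 [  0.         314.41789834 192.39908607]
 [  0.           0.           1.        ]] [0.15457433 0.5597832  0.37402187] [[ 3.91165216e-01  9.20320374e-01 -4.28934331e-04]
 [ 8.77086436e-01 -3.72648174e-01  3.03072141e-01]
 [ 2.78763624e-01 -1.18927492e-01 -9.52967520e-01]]
```

View pics/c.png

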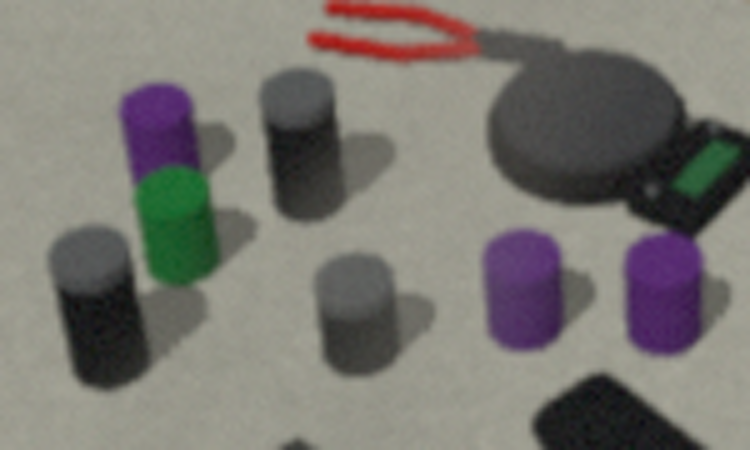

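The crop shows the grey-lidded, uncoloured short pot at (357,310), which is the target. The two tall black pots are at (300,145) and (98,305). The green and purple ones stay untouched. I'll move over the short pot and turn the tool so that its y lies along world x.

{"fn": "move_arm", "kwargs": {"series": [[[1,-60,-54,0,0.12],[1,-120,-108,0,0.24],[1,-180,-162,0,0.36],[1,-240,-216,0,0.48],[1,-300,-270,0,0.6],[1,-360,-324,0,0.72],[1,-420,-378,0,0.84],[1,-480,-432,0,0.96],[1,-540,-486,0,1.08],[1,-606,-543,0,1.168]]]}}

```text
time_s: 1.93
eef_pos: [0.4015, 0.1498, 0.2317]
eef_rot: [0.0, 0.709, 0.705, 0.001]
wrist_force: [2.1, 0.7, 0.8]
opening: 0.999
grasp_force: 0.0
```

```bash
python3 -c "
from h import *
o=ctrl.get_obs();print(o['time_s'],o['eef_pos'],o['eef_rot'],o['q'])"
```

```text
1.9333 [0.40151197 0.14976898 0.23170937] [3.59302104e-04 7.08824623e-01 7.05384482e-01 5.08310310e-04] [ 7.84661847e-02 -1.65294377e-01  1.95464280e+00  1.13619948e-04
  1.35100422e+00  8.33065812e-02]
```

{"fn": "move_arm", "kwargs": {"series": [[[1,-36,17,0,0],[1,-72,34,0,0],[1,-108,51,0,0],[1,-144,68,0,0],[1,-180,85,0,0],[1,-216,102,0,0],[1,-252,119,0,0],[1,-288,136,10,0],[1,-324,153,20,0],[1,-358,168,30,0]]]}}

```text
time_s: 2.77
eef_pos: [0.5702, -0.2086, 0.2011]
eef_rot: [0.001, 0.707, 0.707, 0.0]
wrist_force: [0.1, 0.3, 0.5]
opening: 1.0
grasp_force: 0.0
```

```bash
cat >> h.py <<'E'
def lid(P,x,y,z,tol=.006,r=.045):
    m=(abs(P[...,2]-z)<tol)&(np.hypot(P[...,0]-x,P[...,1]-y)<r);q=(P[m][:,:2]*1000).astype(np.float32)
    c,rad=cv2.minEnclosingCircle(q);return np.round(c,1),round(rad,1),q.mean(0).round(1),len(q),P[m][:,2].mean().round(4)
E
python3 -c "
from h import *
o=ctrl.get_obs();print(o['time_s'],o['eef_pos'],o['eef_rot'])
im,d=camera('wrist');P=cloud('wrist',d);cv2.imwrite('pics/d.png',im)
print(lid(P,.57,-.208,.055))"
```

```text
2.7667 [ 0.57024854 -0.20858911  0.2010701 ] [5.09731036e-04 7.06941106e-01 7.07272221e-01 1.32621089e-04]
(array([ 569.4, -213.6]), 22.4, array([ 569.3, -212.7], dtype=float32), 1651, np.float64(0.0523))
```

View pics/d.png

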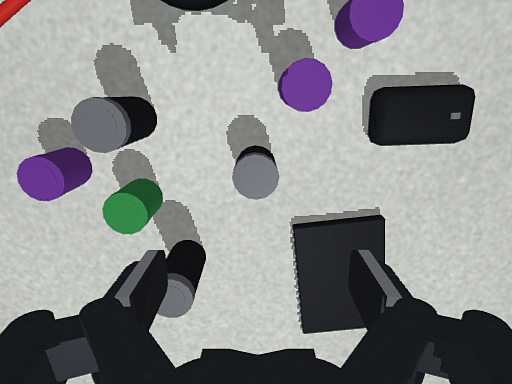

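Short pot's lid is at (256,173) and the grey tall pots are at (100,124) and (175,296). The notebook is clear of the fingers' descent.

{"fn": "move_arm", "kwargs": {"series": [[[1,0,0,25,0],[1,-1,0,50,0],[1,-1,0,75,0],[1,-1,0,100,0],[1,-1,0,125,0],[1,-1,0,145,0],[1,-1,0,160,0],[1,-1,0,170,0],[1,-1,0,178,0],[0.8,-1,0,179,0]]]}}

```text
time_s: 3.65
eef_pos: [0.5687, -0.2068, 0.021]
eef_rot: [-0.001, 0.707, 0.707, -0.0]
wrist_force: [-0.4, 0.2, -0.1]
opening: 0.88
grasp_force: 0.0
```

{"fn": "move_arm", "kwargs": {"series": [[[0,0,0,0,0],[0,0,0,0,0],[0,0,0,0,0],[0,0,0,0,0],[0,0,0,0,0],[0,0,0,0,0],[0,0,0,0,0],[0,0,0,0,0],[0,0,0,0,0],[0,0,0,-3,0]]]}}

```text
time_s: 4.48
eef_pos: [0.5695, -0.2073, 0.0256]
eef_rot: [0.0, 0.707, 0.707, 0.0]
wrist_force: [-1.3, -0.0, 0.2]
opening: 0.497
grasp_force: 60.8
```

{"fn": "move_arm", "kwargs": {"series": [[[0,0,0,-15,0],[0,0,0,-40,0],[0,0,0,-70,0],[0,5,0,-100,0],[0,20,2,-130,0],[0,40,5,-155,0],[0,65,8,-170,0],[0,95,12,-175,0],[0,125,16,-175,0],[0,155,20,-175,0]]]}}

```text
time_s: 5.32
eef_pos: [0.5893, -0.0509, 0.2012]
eef_rot: [0.0, 0.707, 0.707, 0.0]
wrist_force: [-0.2, 0.2, -1.5]
opening: 0.495
grasp_force: 60.9
```

{"fn": "move_arm", "kwargs": {"series": [[[0,30,4,0,0],[0,60,8,0,0],[0,90,12,0,0],[0,120,16,0,0],[0,150,20,0,0],[0,180,24,0,0],[0,210,28,0,0],[0,240,32,0,0],[0,260,33,0,0],[0,266,33,0,0]]]}}

```text
time_s: 6.15
eef_pos: [0.6213, 0.2172, 0.2]
eef_rot: [-0.001, 0.706, 0.709, 0.0]
wrist_force: [-0.4, -0.4, -0.9]
opening: 0.503
grasp_force: 60.9
```

```bash
python3 -c "
from h import *
o=ctrl.get_obs();print(o['time_s'],o['eef_pos'],o['eef_rot'],o['opening'])
im,d=camera('wrist');P=cloud('wrist',d);cv2.imwrite('pics/e.png',im);np.save('wP.npy',P)
for a in [(.616,.29,.061),(.612,.366,.061),(.474,.292,.091),(.48,.367,.091)]:
  try: print(lid(P,*a))
  except Exception as e: print(e)
x,y,z=o['eef_pos'];print('held',lid(P,x,y,z+.033,.006,.03))
m=(P[...,2]>.001)&(P[...,2]<.011)&(np.hypot(P[...,0]-.623,P[...,1]-.216)<.028);q=P[m][:,:2]*1000;print('hole',cv2.minEnclosingCircle(q.astype(np.float32)),q.mean(0),len(q))
"
```

```text
6.15 [0.62125408 0.21723587 0.19995854] [-5.77999788e-04  7.05644803e-01  7.08565502e-01  8.83353427e-05] 0.5032999102851305
(array([617.2, 291. ]), 22.3, array([617.1, 291.6], dtype=float32), 2160, np.float64(0.0614))
(array([612.3, 361.4]), 21.5, array([612.6, 355.1], dtype=float32), 1276, np.float64(0.0612))
(array([470. , 293.8]), 22.7, array([471.5, 294.2], dtype=float32), 2950, np.float64(0.0913))
(array([477.7, 356.3]), 18.6, array([479.4, 351.7], dtype=float32), 705, np.float64(0.0907))
held (array([620.9, 222. ]), 29.0, array([622.1, 219.3], dtype=float32), 9076, np.float64(0.2317))
hole ((621.6936645507812, 215.72242736816406), 25.46965217590332) [621.63823247 215.21981436] 1656
```

View pics/e.png

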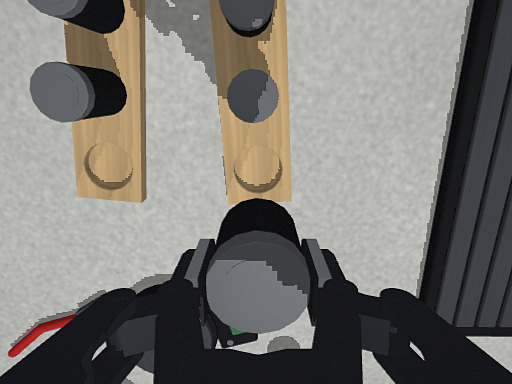

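```bash
cat >> h.py <<'E'
def held(P,o,off):
    x,y,z=o['eef_pos']
    m=(abs(P[...,2]-z-off)<.004)&(abs(P[...,0]-x)<.019)&(abs(P[...,1]-y)<.04);q=P[m]*1000
    c=q[abs(q[:,0]-x*1000)<4]
    # circle fit of hull boundary (r=22)
    h=cv2.convexHull(q[:,:2].astype(np.float32))[:,0]
    e=h[abs(h[:,0]-x*1000)<15]
    from scipy.optimize import least_squares
    f=least_squares(lambda p:np.hypot(*(e-p).T)-22,[x*1000,y*1000],loss='soft_l1').x
    return 'chord y',c[:,1].min().round(1),c[:,1].max().round(1),'fit',f.round(1),'z',q[:,2].mean().round(1)
def zhist(P,o):
    x,y,z=o['eef_pos'];m=(abs(P[...,0]-x)<.012)&(abs(P[...,1]-y)<.03)&(P[...,2]>z-.02)
    return np.percentile((P[m][:,2]-z)*1000,[5,25,50,75,95]).round(1)
E
python3 -c "
from h import *
o=ctrl.get_obs();P=np.load('wP.npy');print(zhist(P,o))
for off in(.028,.031,.034):print(held(P,o,off))"
```

```text
[-2.4 31.  31.9 76.1 83.7]
('chord y', np.float64(194.0), np.float64(239.7), 'fit', array([621.8, 216.9]), 'z', np.float64(230.8))
('chord y', np.float64(194.0), np.float64(239.6), 'fit', array([621.9, 217. ]), 'z', np.float64(231.4))
('chord y', np.float64(194.0), np.float64(239.6), 'fit', array([622. , 216.9]), 'z', np.float64(231.5))
```

{"fn": "move_arm", "kwargs": {"series": [[[0,-1,0,20,0],[0,-1,0,45,0],[0,-1,0,70,0],[0,-1,0,95,0],[0,-1,0,115,0],[0,-1,0,130,0],[0,-1,0,140,0],[0,-1,0,147,0],[0,-1,0,150,0],[0,-1,0,150,0]]]}}

```text
time_s: 7.03
eef_pos: [0.622, 0.2124, 0.0502]
eef_rot: [-0.0, 0.707, 0.707, -0.0]
wrist_force: [0.1, -0.3, -0.6]
opening: 0.498
grasp_force: 60.9
```

{"fn": "move_arm", "kwargs": {"series": [[[0,0,0,2,0],[0,0,0,4,0],[0,0,0,6,0],[0,0,0,8,0],[0,0,0,10,0],[0,0,0,12,0],[0,0,0,14,0],[0,0,0,16,0],[0,0,0,18,0],[0,0,0,19,0]]]}}

```text
time_s: 7.87
eef_pos: [0.6219, 0.2132, 0.0311]
eef_rot: [-0.0, 0.707, 0.707, 0.0]
wrist_force: [-0.9, 2.5, 1.4]
opening: 0.497
grasp_force: 61.1
```

{"fn": "move_arm", "kwargs": {"series": [[[0,1,0,0,0],[0,2,0,0,0],[0,2,0,1,0],[0,2,0,2,0],[0,2,0,2,0],[0,2,0,2,0],[0.65,2,0,2,0],[0.7,2,0,2,0],[0.7,2,0,2,0],[0.7,2,0,2,0]]]}}

```text
time_s: 8.7
eef_pos: [0.6219, 0.2147, 0.029]
eef_rot: [-0.0, 0.707, 0.707, -0.0]
wrist_force: [-0.6, -0.0, 0.1]
opening: 0.701
grasp_force: 0.0
```

{"fn": "move_arm", "kwargs": {"series": [[[0.75,0,0,-3,0],[0.75,0,0,-10,0],[0.75,0,0,-25,0],[0.75,0,0,-45,0],[0.75,0,0,-70,0],[0.75,0,0,-100,0],[1,0,0,-130,0],[1,0,0,-160,0],[1,0,0,-170,0],[1,0,0,-170,0]]]}}

```text
time_s: 9.53
eef_pos: [0.6245, 0.2153, 0.2051]
eef_rot: [0.003, 0.707, 0.707, 0.004]
wrist_force: [0.9, -0.6, -0.0]
opening: 1.004
grasp_force: 0.0
```

```bash
python3 -c "
from h import *
for i in range(3):
  o=ctrl.get_obs();print(o['time_s'],o['eef_pos'],o['dq'].round(3),o['opening'])
  im,d=camera('wrist')
P=cloud('wrist',d);cv2.imwrite('w2.png',im);np.save('wP.npy',P)
for a in [(.6216,.216,.061),(.617,.2915,.061),(.470,.294,.091)]: print(lid(P,*a))
m=(P[...,2]>.001)&(P[...,2]<.011)&(np.hypot(P[...,0]-.463,P[...,1]-.219)<.028);q=P[m][:,:2]*1000;print('hole',cv2.minEnclosingCircle(q.astype(np.float32)),q.mean(0),len(q))
"
```

```text
9.5333 [0.6244926  0.21533535 0.20507095] [-0.001  0.056  0.065 -0.001 -0.038 -0.   ] 1.0036366432189776
9.5833 [0.62302938 0.21507848 0.201816  ] [-0.004  0.049  0.052  0.    -0.011 -0.002] 1.0024998270346814
9.6333 [0.62179934 0.21484275 0.19940637] [ 0.     0.035  0.034  0.    -0.002 -0.002] 0.9977088173553431
(array([621.7, 214.9]), 22.2, array([621.7, 215.6], dtype=float32), 1748, np.float64(0.0599))
(array([616. , 291.6]), 22.3, array([616.1, 292. ], dtype=float32), 2196, np.float64(0.06))
(array([469.2, 294.1]), 22.8, array([470.3, 294.6], dtype=float32), 2962, np.float64(0.0903))
hole ((460.14044189453125, 218.88165283203125), 25.484920501708984) [457.9830856  218.32305166] 1665
```

{"fn": "move_arm", "kwargs": {"series": [[[1,-35,-17,0,0],[1,-70,-34,0,0],[1,-105,-51,0,0],[1,-140,-68,0,0],[1,-175,-85,0,0],[1,-210,-102,0,0],[1,-245,-119,0,0],[1,-280,-136,0,0],[1,-315,-153,0,0],[1,-345,-165,0,0]]]}}

```text
time_s: 10.52
eef_pos: [0.4545, -0.1313, 0.1971]
eef_rot: [-0.002, 0.707, 0.707, -0.001]
wrist_force: [0.3, -0.0, -0.7]
opening: 0.997
grasp_force: 0.0
```

{"fn": "move_arm", "kwargs": {"series": [[[1,-20,-10,0,0],[1,-26,-13,0,0],[1,-26,-13,0,0],[1,-26,-13,0,0],[1,-26,-13,0,0],[1,-26,-13,0,0],[1,-26,-13,0,0],[1,-26,-13,0,0],[1,-26,-13,0,0],[1,-26,-13,0,0]]]}}

```text
time_s: 11.35
eef_pos: [0.4445, -0.156, 0.1993]
eef_rot: [0.0, 0.707, 0.708, 0.0]
wrist_force: [0.5, -0.5, 0.0]
opening: 0.999
grasp_force: 0.0
```

```bash
python3 -c "
from h import *
o=ctrl.get_obs();print(o['time_s'],o['eef_pos'],o['dq'].round(3))
im,d=camera('wrist');P=cloud('wrist',d);cv2.imwrite('pics/f.png',im)
print(lid(P,.4445,-.1565,.085))
print(lid(P,.488,-.321,.085))
print(lid(P,.441,-.243,.055))"
```

```text
11.35 [ 0.44453977 -0.15597986  0.1993493 ] [-0.006  0.    -0.002  0.001  0.002  0.   ]
(array([ 442.3, -156.4]), 22.3, array([ 442.3, -155.4], dtype=float32), 2050, np.float64(0.0855))
(array([ 486.1, -320.2]), 22.3, array([ 485.6, -312.6], dtype=float32), 1007, np.float64(0.085))
(array([ 439.9, -244.7]), 22.6, array([ 440.3, -242.8], dtype=float32), 1374, np.float64(0.0553))
```

View pics/f.png

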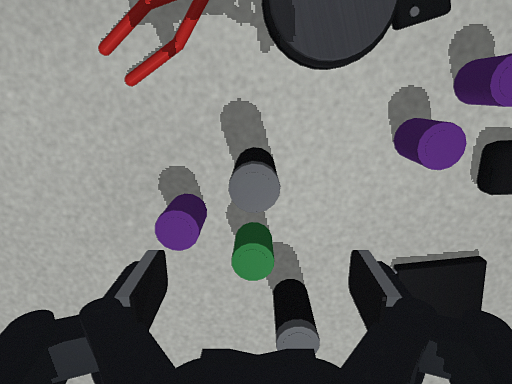

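The tall pot is at (254,185) with its sides free for the fingers. Descend and grip.

{"fn": "move_arm", "kwargs": {"series": [[[1,0,-2,25,0],[1,0,-2,50,0],[1,0,-2,75,0],[1,0,-2,100,0],[1,0,-2,125,0],[1,0,-2,140,0],[1,0,-2,150,0],[1,0,-2,155,0],[0.8,0,-2,157,0],[0.7,0,-2,157,0]]]}}

```text
time_s: 12.23
eef_pos: [0.4427, -0.1566, 0.0426]
eef_rot: [0.0, 0.707, 0.707, 0.0]
wrist_force: [0.1, 0.3, 0.6]
opening: 0.745
grasp_force: 0.0
```

{"fn": "move_arm", "kwargs": {"series": [[[0.6,0,0,0,0],[0,0,0,0,0],[0,0,0,0,0],[0,0,0,0,0],[0,0,0,0,0],[0,0,0,0,0],[0,0,0,0,0],[0,0,0,0,0],[0,0,0,-4,0],[0,0,0,-10,0]]]}}

```text
time_s: 13.07
eef_pos: [0.442, -0.156, 0.0523]
eef_rot: [-0.001, 0.707, 0.707, -0.0]
wrist_force: [0.1, -0.3, -0.7]
opening: 0.493
grasp_force: 60.3
```

{"fn": "move_arm", "kwargs": {"series": [[[0,0,0,-15,0],[0,0,0,-35,0],[0,0,0,-55,0],[0,0,0,-75,0],[0,0,0,-90,0],[0,0,0,-95,0],[0,0,0,-95,0],[0,0,0,-95,0],[0,0,0,-95,0],[0,0,0,-95,0]]]}}

```text
time_s: 13.9
eef_pos: [0.4416, -0.1558, 0.1461]
eef_rot: [-0.001, 0.707, 0.707, -0.0]
wrist_force: [-0.4, -0.1, -1.8]
opening: 0.497
grasp_force: 60.4
```

{"fn": "move_arm", "kwargs": {"series": [[[0,0,0,0,0],[0,0,0,0,0],[0,0,0,0,0],[0,0,0,0,0],[0,0,0,0,0],[0,0,0,0,0],[0,0,0,0,0],[0,0,0,0,0],[0,0,0,0,0],[0,0,0,0,0]]]}}

```text
time_s: 14.73
eef_pos: [0.4424, -0.1563, 0.1473]
eef_rot: [0.0, 0.707, 0.707, -0.0]
wrist_force: [-0.3, -0.2, -1.4]
opening: 0.496
grasp_force: 60.4
```

```bash
python3 -c "
from h import *
for i in range(6):
  o=ctrl.get_obs();print(o['time_s'],o['eef_pos'].round(4),o['wrist_force'].round(2),o['joint_efforts'][1:3].round(2),o['opening'].round(3),o['grasp_force'])
  im,d=camera('wrist')
P=cloud('wrist',d);print(zhist(P,o));print(held(P,o,.043))"
```

```text
Traceback (most recent call last):
AttributeError: 'float' object has no attribute 'round'
```

```bash
cat >w.py <<'E'
from h import *
L=[]
for i in range(10):
  o=ctrl.get_obs();L.append(np.r_[o['wrist_force'],o['joint_efforts'][1:3]]);im,d=camera('wrist')
print(o['time_s'],o['eef_pos'],o['opening'],o['grasp_force'],np.mean(L,0).round(2),np.std(L,0).round(2))
P=cloud('wrist',d);print(zhist(P,o));print(held(P,o,.043))
E
python3 w.py
```

```text
15.1833 [ 0.44235338 -0.1563141   0.14728661] 0.490307830922864 60.38383210776374 [ -0.33  -0.04  -1.04 -34.2  -32.13] [0.36 0.36 0.35 0.   0.  ]
[ 0.3 41.3 42.5 74.4 83.6]
('chord y', np.float64(-179.0), np.float64(-133.1), 'fit', array([ 443.4, -155.6]), 'z', np.float64(189.6))
```

That reads about 1.0 N, so this is probably the lighter one. I'll set it back where it stood and lift the other.

{"fn": "move_arm", "kwargs": {"series": [[[0,0,0,15,0],[0,0,0,35,0],[0,0,0,55,0],[0,0,0,75,0],[0,0,0,88,0],[0,0,0,95,0],[0,0,0,99,0],[0,0,0,101,0],[0,0,0,103,0],[0,0,0,104,0]]]}}

```text
time_s: 16.07
eef_pos: [0.4429, -0.1567, 0.0439]
eef_rot: [0.001, 0.707, 0.707, 0.0]
wrist_force: [-0.0, 1.3, -1.1]
opening: 0.494
grasp_force: 60.4
```

{"fn": "move_arm", "kwargs": {"series": [[[0,0,0,1,0],[0,0,0,1,0],[0.55,0,0,1,0],[0.65,0,0,1,0],[0.75,0,0,1,0],[0.8,0,0,1,0],[0.8,0,0,1,0],[0.8,0,0,-15,0],[0.8,0,0,-35,0],[0.9,0,0,-65,0]]]}}

```text
time_s: 16.9
eef_pos: [0.4406, -0.1552, 0.107]
eef_rot: [-0.003, 0.707, 0.707, -0.0]
wrist_force: [0.4, -0.1, 0.1]
opening: 0.896
grasp_force: 0.0
```

{"fn": "move_arm", "kwargs": {"series": [[[1,0,0,-30,0],[1,0,0,-60,0],[1,-10,3,-85,0],[1,-40,12,-90,0],[1,-75,21,-90,0],[1,-110,30,-90,0],[1,-140,38,-90,0],[1,-160,43,-90,0],[1,-163,44,-90,0],[1,-163,44,-90,0]]]}}

```text
time_s: 17.73
eef_pos: [0.4863, -0.3201, 0.1977]
eef_rot: [-0.0, 0.707, 0.707, 0.0]
wrist_force: [-1.1, 0.2, -0.5]
opening: 1.0
grasp_force: 0.0
```

```bash
python3 -c "
from h import *
for i in range(5):
  o=ctrl.get_obs();im,d=camera('wrist')
print(o['time_s'],o['eef_pos'],o['dq'].round(3))
P=cloud('wrist',d);cv2.imwrite('pics/g.png',im)
print(lid(P,.4425,-.156,.085))
print(lid(P,.487,-.3205,.085))
im,d=camera('top');P=cloud('top',d);print(lid(P,.4425,-.156,.085))"
```

```text
17.9333 [ 0.48634562 -0.31784731  0.19817016] [ 0.003 -0.004 -0.003  0.002 -0.002 -0.001]
(array([ 443.1, -176.3]), 10.1, array([ 443.5, -177.8], dtype=float32), 103, np.float64(0.0833))
(array([ 486.3, -321.1]), 22.3, array([ 486.2, -319.9], dtype=float32), 2045, np.float64(0.0856))
(array([ 442.3, -156.1]), 22.4, array([ 442.7, -155.6], dtype=float32), 240, np.float64(0.0849))
```

{"fn": "move_arm", "kwargs": {"series": [[[1,-2,0,25,0],[1,-2,0,50,0],[1,-2,0,75,0],[1,-2,0,100,0],[1,-2,0,125,0],[1,-2,0,140,0],[1,-2,0,150,0],[1,-2,0,154,0],[0.8,-2,0,156,0],[0.7,-2,0,156,0]]]}}

```text
time_s: 18.87
eef_pos: [0.487, -0.3215, 0.0429]
eef_rot: [0.001, 0.707, 0.708, -0.0]
wrist_force: [-0.5, -0.4, 0.5]
opening: 0.753
grasp_force: 0.0
```

{"fn": "move_arm", "kwargs": {"series": [[[0.6,0,0,0,0],[0,0,0,0,0],[0,0,0,0,0],[0,0,0,0,0],[0,0,0,0,0],[0,0,0,0,0],[0,0,0,0,0],[0,0,0,0,0],[0,0,0,-4,0],[0,0,0,-10,0]]]}}

```text
time_s: 19.7
eef_pos: [0.4859, -0.3207, 0.0519]
eef_rot: [-0.001, 0.707, 0.707, -0.0]
wrist_force: [0.2, 0.3, -3.4]
opening: 0.51
grasp_force: 61.0
```

{"fn": "move_arm", "kwargs": {"series": [[[0,0,0,-15,0],[0,0,0,-35,0],[0,0,0,-55,0],[0,0,0,-75,0],[0,0,0,-90,0],[0,0,0,-95,0],[0,0,0,-95,0],[0,0,0,-95,0],[0,0,0,-95,0],[0,0,0,-95,0]]]}}

```text
time_s: 20.53
eef_pos: [0.4857, -0.3206, 0.1457]
eef_rot: [-0.001, 0.707, 0.707, -0.0]
wrist_force: [1.0, -1.0, -2.5]
opening: 0.504
grasp_force: 61.3
```

```bash
python3 w.py
```

```text
20.9833 [ 0.48652151 -0.32124141  0.14721589] 0.5035784167191681 61.284087002277374 [  0.08  -0.13  -2.91 -48.88 -33.84] [0.41 0.5  0.35 0.17 0.08]
[ 0.1 40.9 42.1 74.4 83.5]
('chord y', np.float64(-343.3), np.float64(-297.7), 'fit', array([ 487.9, -320. ]), 'z', np.float64(189.1))
```

The second pot reads 2.9 N against 1.0 N, so tall_pot_1 at (487,-321) is the heavier. I'll set it back, then fetch the lighter tall_pot_2.

{"fn": "move_arm", "kwargs": {"series": [[[0,0,0,15,0],[0,0,0,35,0],[0,0,0,55,0],[0,0,0,75,0],[0,0,0,88,0],[0,0,0,95,0],[0,0,0,99,0],[0,0,0,101,0],[0,0,0,103,0],[0,0,0,104,0]]]}}

```text
time_s: 21.87
eef_pos: [0.4871, -0.3218, 0.0441]
eef_rot: [0.001, 0.707, 0.707, -0.0]
wrist_force: [0.9, 0.2, -3.1]
opening: 0.508
grasp_force: 61.5
```

{"fn": "move_arm", "kwargs": {"series": [[[0,0,0,1,0],[0,0,0,1,0],[0.55,0,0,1,0],[0.65,0,0,1,0],[0.75,0,0,1,0],[0.8,0,0,1,0],[0.8,0,0,1,0],[0.8,0,0,-15,0],[0.8,0,0,-35,0],[0.9,0,0,-65,0]]]}}

```text
time_s: 22.7
eef_pos: [0.485, -0.3198, 0.1064]
eef_rot: [-0.003, 0.707, 0.707, 0.0]
wrist_force: [0.3, 0.3, 0.5]
opening: 0.902
grasp_force: 0.0
```

{"fn": "move_arm", "kwargs": {"series": [[[1,0,0,-30,0],[1,0,0,-60,0],[1,10,-3,-85,0],[1,40,-12,-90,0],[1,75,-21,-90,0],[1,110,-30,-90,0],[1,140,-38,-90,0],[1,160,-43,-90,0],[1,165,-44,-90,0],[1,165,-44,-90,0]]]}}

```text
time_s: 23.53
eef_pos: [0.4423, -0.1553, 0.1985]
eef_rot: [0.0, 0.706, 0.708, 0.0]
wrist_force: [0.2, -0.7, 0.2]
opening: 0.995
grasp_force: 0.0
```

```bash
python3 -c "
from h import *
for i in range(5):
  o=ctrl.get_obs();im,d=camera('wrist')
print(o['time_s'],o['eef_pos'],o['dq'].round(3))
P=cloud('wrist',d)
print(lid(P,.4425,-.156,.085))
im,d=camera('top');P=cloud('top',d);print(lid(P,.4425,-.156,.085),lid(P,.487,-.3205,.085))"
```

```text
23.7333 [ 0.44280373 -0.15756786  0.19842829] [-0.005  0.005  0.002 -0.     0.002  0.003]
(array([ 442.1, -156.2]), 22.4, array([ 442.2, -155.1], dtype=float32), 2084, np.float64(0.0853))
(array([ 444.9, -152.1]), 20.7, array([ 448.3, -146.1], dtype=float32), 100, np.float64(0.0848)) (array([ 486.9, -320.6]), 22.4, array([ 487.1, -319.9], dtype=float32), 247, np.float64(0.0848))
```

{"fn": "move_arm", "kwargs": {"series": [[[1,1,0,25,0],[1,1,0,50,0],[1,1,0,75,0],[1,1,0,100,0],[1,1,0,125,0],[1,1,0,140,0],[1,1,0,150,0],[1,1,0,154,0],[0.8,1,0,156,0],[0.7,1,0,156,0]]]}}

```text
time_s: 24.67
eef_pos: [0.4428, -0.1558, 0.0426]
eef_rot: [0.0, 0.707, 0.707, 0.0]
wrist_force: [0.4, 1.2, -0.3]
opening: 0.751
grasp_force: 0.0
```

{"fn": "move_arm", "kwargs": {"series": [[[0.6,0,0,0,0],[0,0,0,0,0],[0,0,0,0,0],[0,0,0,0,0],[0,0,0,0,0],[0,0,0,0,0],[0,0,0,0,0],[0,0,0,0,0],[0,0,0,-4,0],[0,0,0,-10,0]]]}}

```text
time_s: 25.5
eef_pos: [0.442, -0.155, 0.0523]
eef_rot: [-0.0, 0.707, 0.707, -0.0]
wrist_force: [-1.0, -1.0, -1.1]
opening: 0.493
grasp_force: 60.3
```

{"fn": "move_arm", "kwargs": {"series": [[[0,0,0,-15,0],[0,0,0,-40,0],[0,0,0,-65,0],[0,0,0,-90,0],[0,5,0,-115,0],[0,20,1,-135,0],[0,40,2,-145,0],[0,65,3,-150,0],[0,95,5,-150,0],[0,125,7,-150,0]]]}}

```text
time_s: 26.33
eef_pos: [0.4494, -0.0294, 0.2034]
eef_rot: [0.001, 0.707, 0.707, 0.0]
wrist_force: [0.7, 0.4, -1.3]
opening: 0.492
grasp_force: 60.5
```

{"fn": "move_arm", "kwargs": {"series": [[[0,30,2,0,0],[0,60,4,0,0],[0,90,6,0,0],[0,120,8,0,0],[0,150,9,0,0],[0,180,10,0,0],[0,210,11,0,0],[0,235,12,0,0],[0,248,12,0,0],[0,251,12,0,0]]]}}

```text
time_s: 27.17
eef_pos: [0.4604, 0.2229, 0.2026]
eef_rot: [-0.0, 0.706, 0.708, 0.0]
wrist_force: [0.2, 0.1, -0.9]
opening: 0.499
grasp_force: 60.6
```

```bash
cat >p.py <<'E'
from h import *
for i in range(6):
  o=ctrl.get_obs();im,d=camera('wrist')
print(o['time_s'],o['eef_pos'],o['dq'].round(3),o['opening'])
P=cloud('wrist',d);cv2.imwrite('pics/i.png',im)
print(lid(P,.470,.294,.091),zhist(P,o),held(P,o,.043))
m=(P[...,2]>.001)&(P[...,2]<.011)&(np.hypot(P[...,0]-.4625,P[...,1]-.2195)<.028);q=P[m][:,:2]*1000;print('hole',cv2.minEnclosingCircle(q.astype(np.float32)),q.mean(0),len(q))
E
python3 p.py
```

```text
27.4167 [0.46098242 0.21973534 0.20233123] [-0.006 -0.001  0.     0.002  0.003  0.001] 0.4931336409433867
(array([469.9, 294.4]), 22.2, array([469.9, 294.8], dtype=float32), 2667, np.float64(0.0915)) [-0.2 41.3 42.5 74.5 83.6] ('chord y', np.float64(196.8), np.float64(242.1), 'fit', array([462. , 219.6]), 'z', np.float64(244.6))
hole ((462.6434326171875, 218.98394775390625), 25.47884178161621) [462.65056723 218.74698954] 1642
```

View pics/i.png

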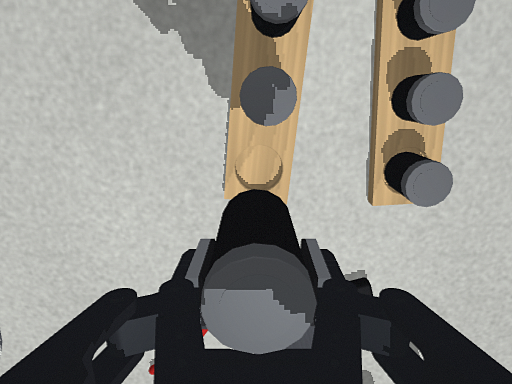

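Short pot is seated at (430,180) and the tall row's empty hole at (258,167) lines up with the held pot. Lower it.

{"fn": "move_arm", "kwargs": {"series": [[[0,0,1,20,0],[0,0,1,45,0],[0,0,1,70,0],[0,0,1,92,0],[0,0,1,108,0],[0,0,1,120,0],[0,0,1,126,0],[0,0,1,130,0],[0,0,1,130,0],[0,0,1,130,0]]]}}

```text
time_s: 28.3
eef_pos: [0.4626, 0.2205, 0.0729]
eef_rot: [0.0, 0.707, 0.707, 0.0]
wrist_force: [1.1, -0.1, -1.2]
opening: 0.497
grasp_force: 60.7
```

{"fn": "move_arm", "kwargs": {"series": [[[0,0,0,3,0],[0,0,0,6,0],[0,0,0,9,0],[0,0,0,12,0],[0,0,0,15,0],[0,0,0,17,0],[0,0,0,19,0],[0,0,0,21,0],[0,0,0,22,0],[0,0,0,22,0]]]}}

```text
time_s: 29.13
eef_pos: [0.4618, 0.2207, 0.05]
eef_rot: [-0.0, 0.707, 0.707, -0.0]
wrist_force: [-0.5, -0.6, -1.2]
opening: 0.491
grasp_force: 60.7
```

No contact and 1–2 mm above the floor. I'll settle, release and rise.

{"fn": "move_arm", "kwargs": {"series": [[[0,0,0,1,0],[0,0,0,1.5,0],[0,0,0,1.5,0],[0.55,0,0,1.5,0],[0.65,0,0,1.5,0],[0.7,0,0,1.5,0],[0.7,0,0,1.5,0],[0.7,0,0,1.5,0],[0.7,0,0,-10,0],[0.7,0,0,-25,0]]]}}

```text
time_s: 29.97
eef_pos: [0.4607, 0.2204, 0.0748]
eef_rot: [-0.001, 0.707, 0.707, -0.001]
wrist_force: [0.5, 0.5, -0.1]
opening: 0.699
grasp_force: 0.0
```

{"fn": "move_arm", "kwargs": {"series": [[[0.75,0,0,-25,0],[0.75,0,0,-55,0],[0.75,0,0,-85,0],[1,0,0,-110,0],[1,0,0,-125,0],[1,0,0,-125,0],[1,0,0,-125,0],[1,0,0,-125,0],[1,0,0,-125,0],[1,0,0,-125,0]]]}}

```text
time_s: 30.8
eef_pos: [0.461, 0.2205, 0.1988]
eef_rot: [-0.001, 0.707, 0.707, -0.001]
wrist_force: [-0.5, -0.4, 0.0]
opening: 0.999
grasp_force: 0.0
```

```bash
python3 -c "
from h import *
o=ctrl.get_obs();im,d=camera('wrist')
print(o['time_s'],o['eef_pos'])
P=cloud('wrist',d);print(lid(P,.4625,.2193,.091),lid(P,.470,.294,.091))"
```

```text
30.8 [0.46104516 0.2204761  0.19878467]
(array([461.8, 220.5]), 22.4, array([461.8, 221.6], dtype=float32), 2148, np.float64(0.0916)) (array([470.1, 294.4]), 22.3, array([470. , 294.8], dtype=float32), 2734, np.float64(0.0917))
```

Lighter pot is seated, with its lid at the same height as its neighbour's. Now the heavier one.

{"fn": "move_arm", "kwargs": {"series": [[[1,-35,2,0,0],[1,-70,4,0,0],[1,-105,6,0,0],[1,-140,8,0,0],[1,-175,10,0,0],[1,-210,12,0,0],[1,-245,14,0,0],[1,-280,16,0,0],[1,-315,18,0,0],[1,-350,20,0,0]]]}}

```text
time_s: 31.68
eef_pos: [0.4818, -0.1309, 0.1996]
eef_rot: [-0.001, 0.707, 0.707, -0.0]
wrist_force: [1.2, 0.9, 0.4]
opening: 0.997
grasp_force: 0.0
```

{"fn": "move_arm", "kwargs": {"series": [[[1,-35,2,0,0],[1,-70,3,0,0],[1,-105,4,0,0],[1,-140,5,0,0],[1,-170,5,0,0],[1,-187,5,0,0],[1,-191,5,0,0],[1,-191,5,0,0],[1,-191,5,0,0],[1,-191,5,0,0]]]}}

```text
time_s: 32.52
eef_pos: [0.4876, -0.3185, 0.2]
eef_rot: [-0.001, 0.706, 0.708, 0.0]
wrist_force: [-0.2, -0.1, -0.2]
opening: 1.001
grasp_force: 0.0
```

```bash
python3 -c "
from h import *
o=ctrl.get_obs();im,d=camera('wrist')
print(o['time_s'],o['eef_pos'],o['eef_rot'])
P=cloud('wrist',d);print(lid(P,.487,-.3205,.085))"
```

```text
32.5167 [ 0.48763902 -0.31851512  0.20000267] [-5.43854968e-04  7.06219090e-01  7.07993127e-01  1.84430796e-04]
(array([ 486.9, -321. ]), 22.3, array([ 487., -320.], dtype=float32), 2040, np.float64(0.0856))
```

{"fn": "move_arm", "kwargs": {"series": [[[1,-2,0,25,0],[1,-2,0,50,0],[1,-2,0,75,0],[1,-2,0,100,0],[1,-2,0,125,0],[1,-2,0,141,0],[1,-2,0,151,0],[1,-2,0,156,0],[0.8,-2,0,157.5,0],[0.7,-2,0,157.5,0]]]}}

```text
time_s: 33.4
eef_pos: [0.4881, -0.3223, 0.0435]
eef_rot: [0.001, 0.707, 0.708, 0.0]
wrist_force: [-0.4, 1.0, -0.1]
opening: 0.752
grasp_force: 0.0
```

{"fn": "move_arm", "kwargs": {"series": [[[0.6,0,0,0,0],[0,0,0,0,0],[0,0,0,0,0],[0,0,0,0,0],[0,0,0,0,0],[0,0,0,0,0],[0,0,0,0,0],[0,0,0,0,0],[0,0,0,-4,0],[0,0,0,-10,0]]]}}

```text
time_s: 34.23
eef_pos: [0.4871, -0.3219, 0.0527]
eef_rot: [-0.001, 0.707, 0.707, 0.0]
wrist_force: [0.3, -0.7, -2.7]
opening: 0.502
grasp_force: 60.8
```

{"fn": "move_arm", "kwargs": {"series": [[[0,0,0,-15,0],[0,0,0,-35,0],[0,0,0,-60,0],[0,0,0,-85,0],[0,5,1,-105,0],[0,20,2,-115,0],[0,40,4,-115,0],[0,65,6,-115,0],[0,90,8,-115,0],[0,115,10,-115,0]]]}}

```text
time_s: 35.07
eef_pos: [0.4972, -0.2062, 0.1681]
eef_rot: [0.0, 0.707, 0.707, 0.0]
wrist_force: [0.1, 0.4, -2.6]
opening: 0.507
grasp_force: 61.1
```

{"fn": "move_arm", "kwargs": {"series": [[[0,25,2,0,0],[0,50,4,0,0],[0,75,6,0,0],[0,100,8,0,0],[0,125,10,0,0],[0,150,12,0,0],[0,175,13,0,0],[0,195,14,0,0],[0,207,14,0,0],[0,211,14,0,0]]]}}

```text
time_s: 35.9
eef_pos: [0.5109, 0.0055, 0.168]
eef_rot: [-0.0, 0.706, 0.708, 0.0]
wrist_force: [0.8, -0.0, -3.4]
opening: 0.507
grasp_force: 61.3
```

```bash
python3 -c "
from h import *
for i in range(4): o=ctrl.get_obs();im,d=camera('wrist')
print(o['time_s'],o['eef_pos'],o['eef_rot'],o['opening'],o['wrist_force'])
P=cloud('wrist',d);print(zhist(P,o),held(P,o,.043));print(lid(P,.511,.005,.033,.005,.065))"
```

```text
36.05 [0.51125184 0.00324417 0.16790868] [ 2.65290436e-04  7.06626274e-01  7.07586894e-01 -1.60666737e-04] 0.5010283973412164 [ 0.75522565  0.23428611 -2.61021817]
[ 0.  40.4 41.5 74.4 83.5] ('chord y', np.float64(-17.7), np.float64(27.6), 'fit', array([512.5,   4.9]), 'z', np.float64(209.3))
(array([510.3,   5.5]), 55.9, array([510.6,  18.8], dtype=float32), 8520, np.float64(0.0321))
```

{"fn": "move_arm", "kwargs": {"series": [[[0,1,-1,7,0],[0,1,-1,17,0],[0,1,-1,27,0],[0,1,-1,37,0],[0,1,-1,46,0],[0,1,-1,52,0],[0,1,-1,55,0],[0,1,-1,57,0],[0,1,-1,57,0],[0,1,-1,57,0]]]}}

```text
time_s: 36.93
eef_pos: [0.5105, 0.0047, 0.1111]
eef_rot: [0.0, 0.707, 0.708, 0.0]
wrist_force: [-0.6, 0.1, -3.5]
opening: 0.504
grasp_force: 61.3
```

{"fn": "move_arm", "kwargs": {"series": [[[0,0,0,0,0],[0,0,0,0,0],[0,0,0,0,0],[0,0,0,0,0],[0,0,0,0,0],[0,0,0,0,0],[0,0,0,0,0],[0,0,0,0,0],[0,0,0,0,0],[0,0,0,0,0]]]}}

```text
time_s: 37.77
eef_pos: [0.5102, 0.0047, 0.1108]
eef_rot: [-0.0, 0.707, 0.707, -0.0]
wrist_force: [-0.4, 0.2, -2.7]
opening: 0.505
grasp_force: 61.3
```

```bash
python3 -c "
from h import *
o=ctrl.get_obs();print(o['time_s'],o['eef_pos'],o['dq'].round(3),o['opening'],o['wrist_force'])
im,d=camera('scene');cv2.imwrite('pics/j.png',cv2.resize(im[90:300,100:400],None,fx=2.5,fy=2.5,interpolation=cv2.INTER_CUBIC))
"
```

```text
37.7667 [0.51019313 0.0047433  0.11079684] [-0.001  0.    -0.002  0.    -0.002 -0.   ] 0.5049919894980006 [-0.35805186  0.15023207 -2.69988092]
```

View pics/j.png

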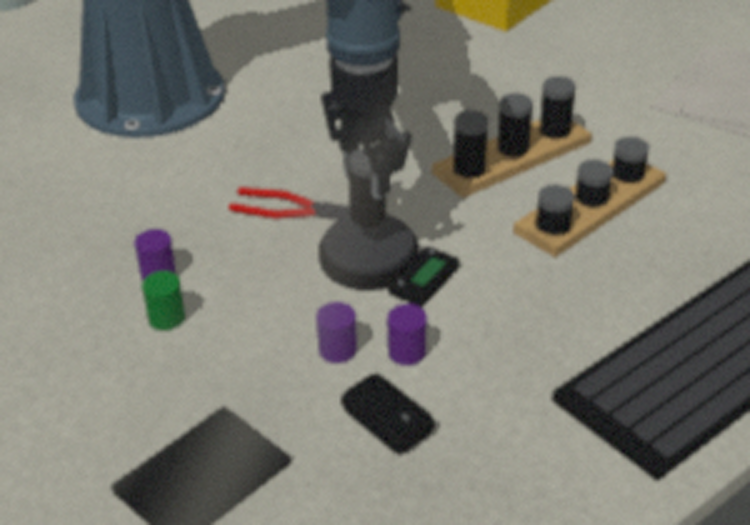

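Both rows are full: tall at (470,145) and short at (555,210). The heavier pot hangs upright over the pan at (367,205), and the bystanders and look-alikes are where they were. I'll hand in.

```bash
python3 -c "
from bench import order
print(order.hand_in())"
```

```text
the job is handed in; nothing more can be done
None
```

The job is handed in, without a verdict shown: the short pot is in its rack, the lighter tall pot (about 1.0 N against 2.9 N) is in the tall rack, and the heavier one is held upright about 35 mm above the middle of the pan.

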